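Trip test of the goldsmith's bench breaker box

ROBOT

A 7-joint arm with a two-finger parallel gripper is mounted at the origin on the work surface. World frame = base frame: x ahead of the robot, y to its left, z up, the work surface at z = 0. Lengths are in m, angles in rad, forces in N, time in s.
With the tool pointing down it reaches from about 0.425 to 0.975 m from the base axis. Payload 16.7 kg.
Tool frame: the origin (TCP) lies at the centre of the arm's flange, where the gripper is bolted on; the fingertips stand 173 mm ahead of it and the grasp point (between the pads) lies 155 mm ahead of it (manip.grip_depth is the distance from the TCP to the grasp point, in m); z points along the fingers, x is the direction in which the jaws open and shut, and the axes are right-handed (so a half turn about z gives the same grasp; the last joint's range is limited). The gripper opens to 85 mm and grips with 20 to 120 N. Pads are 22 mm wide; open, the fingers measure 114 mm over their backs; the gripper's body (76 mm by 85 mm) begins 54 mm behind the grasp point. The pads swing forward as they close: fully open they stand 13 mm farther back than shut.
Start: joints at [-1.446, 0.426, 0.074, 1.606, -0.034, 1.111, -0.067], TCP at [0.183, 0.65, 0.405] pointing down, gripper open.
Joint ranges: [-2.85, 2.85], [-0.5, 2.14], [-1.23, 1.37], [0.21, 2.46], [-1.02, 4.16], [0.16, 2.05], [-2.73, 2.73]. Speed limits (rad/s): [1.89, 1.89, 2.39, 2.39, 3.01, 3.01, 3.01].

INTERFACE

Orientations are given as a unit quaternion [x, y, z, w].
In Python, from workcell import manip gives the robot as it stands. The module is installed in compiled form; this text tells all that it offers.
- The arm moves only by the tool send_rows, never from a script. Its argument "motion" is a list of rows, each a list of 5 numbers: the finger opening in mm, from 0 to 85.4, then the shift along the world's x, y, z in mm, then the turn about the world's z in degrees. In form: [[fingers, x, y, z, spin], ...]. A call has exactly 10 rows; each row shifts and turns the pose as measured when the row begins; what a row does not reach is not made up. A row lasts 1/8 s, in which the tool goes at most 62.5 mm and 10.7 degrees, less where a joint would pass 70% of its speed; a pose out of reach is approached as far as the arm can. A call is refused whole if a number of a shift passes 62.5 or a number of a turn 10.7, either way. A call with a gripper value outside its range is refused whole. The fingers move at their own pace and stop on an object; "squeeze" is the grip in N (left out, the last holds). Time passes only in rows, so rows that do not move let the fingers close, or fill a call up. It gives the time, the measured TCP pose, the force and the opening at its end, in the units of the state.
- manip.read_state(): the state, without advancing time (a new reading comes with each control period).
- manip.read_camera(name): name is "scene" or "top" or "wrist"; returns a dict with "pixels" (400x640x3 uint8, red, green, blue), "camera_matrix" (3x3 intrinsics, pixels), "distortion" ([k1, k2, p1, p2, k3] as OpenCV has them; the pictures are not rectified), "R" (3x3) and "t" (3): a world point X has camera coordinates R X + t. Camera axes: x right, y down, z forward; pixel columns grow to the right and rows downward; lengths in m; the calibration is good to about 2 mm. A picture is of the moment at which its call begins. There is no depth.
- manip.close_job(): hands the job in, once; it reports no verdict.
The state is a dict: "t": time; "joint_positions": joint angles; "joint_vel": joint speeds; "tau": joint torques, N m; "ee_pos": TCP position; "tcp_rot": TCP orientation; "wrist_force": force on the tool from outside, world axes, zero at the start; "torque": the same for the moment, N m; "grip_width": opening from 0.0 (shut) to 1.0 (fully open).
Only numpy, scipy, OpenCV 4.12 (cv2) and the standard library are available. Lean on these libraries where they do the work, as an engineer would, in place of code of your own. Each camera call takes 0.05 s, during which the arm holds its last target. There are 200 camera calls.

TASK

Do the trip test on the grey breaker box: loosen the black clamp knob, slide the metal shutter fully off the test button, and press the button gently until the lever on the box's end drops. Then lift the lever back up until it clicks in and stays up by itself; leave the shutter open and the knob loose, and do not disturb the other things on the bench.

Things in the scene. Friction and masses are not known exactly. Their poses are not given: they have to be found in the camera images.
- rcd_box: grey breaker box, 140 (x) by 240 (y) by 130 mm high, fixed to the bench; origin under its centre, x and y along its sides, z up. The lever comes out of its -y end (the end to the robot's right); clamp knob, shutter and button are on its top
- clamp_grip (a point): centre of the clamp knob's grip bar, on the knob's upright axis, 46 mm above the box's top. The black bar is 36 mm long, 12 mm thick and 30 mm high (15 mm above and below this point); the bar lies along the box's x when the joint clamp is 0 and turns with it
- clamp (a joint): turn of the clamp knob: 0 fully clamped, grows anticlockwise seen from above as it is loosened, hard stop at 1.5 rad. Stiff by friction (about 0.06 N m), stays where it is left. Starts between 0 and 0.2. Below about 0.75 rad a pin blocks the shutter; loose means beyond 1.0 rad
- shutter_tab (a point): middle of the upright metal tab on the shutter, 34 mm above the box's top. The tab is 30 mm along the box's x, 12 mm thick along its y, and reaches from the shutter's top (20 mm above the box) to 46 mm above the box. The shutter is an aluminium hood 50 by 70 mm, centred under the tab
- shutter (a joint): how far the shutter has slid, in m, towards the box's -y (towards the lever's end): 0 closed over the button, 0.075 fully open against its stop. Slides with about 1.5 N of friction and stays where it is left. Open means beyond 0.065
- button_top (a point): centre of the top face of the round black test button, 22 mm in diameter, 14 mm above the box's top when not pressed; it is under the shutter when that is closed
- button (a joint): how far the button is pressed down, in m: 0 out, 0.010 at its rigid bottom. Spring: 2 N at first touch, 7 N at the bottom. The lever is let go somewhere between 3 and 7 mm, differently each time; the button must never bear over 25 N. It springs back when released, and dips by itself while the lever is lifted past its catch
- lever_hinge (a point): point on the lever's hinge axis (which runs along the box's x), 110 mm above the bench and 10 mm inside the box's -y end. Fixed to the box
- lever_grip (a point): centre of the black roller at the lever's free end, 100 mm from the hinge. The roller's axis lies along the box's x; it is 26 mm long with flat ends and 20 mm in diameter, on a steel arm 11 mm thick. Latched up it is 42 mm higher than the hinge; dropped it is about 57 mm lower than the hinge, about 53 mm above the bench
- lever (a joint): turn of the lever: 0 up, resting on its catch; grows as it drops; 1.05 rad fully dropped. Spring and weight pull it down with 2 to 3 N at the roller, up to 5 N as it rides over the catch below 0.3 rad. To latch, lift it just past 0 (to about -0.03; rigid stop at -0.07) with the button out, then let go: it settles back to 0. Lifted too little, it drops again
- pliers: pliers with red handles, 160 mm long and 12 mm high, lying on the bench off the box's +x, +y corner; origin under the middle; loose, leave it alone
- bench_block: steel bench block 90 by 65 by 22 mm on the bench, on the box's +x side; origin under its centre; loose, leave it alone
- beaker: brass beaker, 68 mm wide and 80 mm high, on the bench beyond the lever to +x; origin under its centre; loose, leave it alone
- tin: round metal tin, 54 mm wide and 50 mm high, on the bench close to the box's -x side; origin under its centre; loose, leave it alone
- handpiece: brass-coloured engraving handpiece, 180 mm long and 24 mm thick, lying across beyond the box's +y end; origin under the middle; loose, leave it alone
- ring_box: paper ring box, 46 mm square and 30 mm high, standing on the box's top near the lever's end; origin under its centre; loose, leave it alone

How it is judged:
By the outcome, as a careful person would: the job done as asked, in the order asked, and still so for the second after the job is handed in, with the robot touching nothing.
It also fails if it takes over 64 s, if anything falls off the work surface, if the arm or the gripper's body presses on something with over 40 N, if the wrist force passes 120 N, or if a joint passes its speed limit or range.

## Working session

There is one attempt and no reset: what is moved stays moved. The work goes in short steps, Python scripts to look and compute and a tool call to move; the robot and the scene stay as the last step left them, time stands still between calls to the robot, and variables do not carry over. Pictures are saved under pics/ and viewed, about 8 in all and at most 12, crops included, and the job is handed in when it is done.

Besides the shell and the picture viewer there is one more tool, called as name([rows], argument=value, ...), one row to a line, values as JSON. send_rows: Moves the arm, as the interface text tells. Its arguments: {"type":"object","properties":{"motion":{"type":"array"},"squeeze":{"type":"number"}},"required":["motion"]}

```bash
mkdir -p pics
cat > h.py <<'E'
import numpy as np, cv2
from workcell import manip
def cam(n,save=None):
    c=manip.read_camera(n)
    if save: cv2.imwrite('pics/'+save,c['pixels'][:,:,::-1])
    return c
def ray(c,uv):
    uv=np.array(uv,float).reshape(-1,1,2)
    p=cv2.undistortPoints(uv,np.array(c['camera_matrix']),np.array(c['distortion'])).reshape(-1,2)
    R=np.array(c['R']);t=np.array(c['t'])
    d=np.c_[p,np.ones(len(p))]@R
    return -R.T@t,d
def plane(c,uv,z):
    o,d=ray(c,uv); return o+d*((z-o[2])/d[:,2])[:,None]
def proj(c,X):
    R=np.array(c['R']);t=np.array(c['t'])
    return cv2.projectPoints(np.array(X,float).reshape(-1,1,3),cv2.Rodrigues(R)[0],t,np.array(c['camera_matrix']),np.array(c['distortion']))[0].reshape(-1,2)
E
python3 - <<'E'
from h import *
for n in ['scene','top','wrist']:
    c=cam(n,n+'0.png'); print(n,-np.array(c['R']).T@c['t'],np.array(c['R'])[2])
s=manip.read_state();print({k:np.round(v,3) for k,v in s.items()},manip.grip_depth)
E
```

```text
scene [ 1.15105305 -0.10938484  0.90248865] [-0.55460589  0.18270597 -0.81180715]
top [0.49353402 0.07431194 0.8655421 ] [ 1.40260235e-01  4.76201178e-04 -9.90114559e-01]
wrist [0.10579689 0.67087695 0.37264592] [ 0.30050088 -0.08578879 -0.94991552]
{'t': np.float64(0.15), 'joint_positions': array([-1.446,  0.427,  0.074,  1.606, -0.034,  1.111, -0.067]), 'joint_vel': array([-0.   , -0.   ,  0.   , -0.002,  0.001,  0.001, -0.   ]), 'tau': array([ 4.0000e-03, -9.5031e+01,  3.7640e+00, -4.6376e+01,  1.9000e-02,
        8.0000e-03,  0.0000e+00]), 'ee_pos': array([0.183, 0.65 , 0.404]), 'tcp_rot': array([ 0.797,  0.604, -0.   ,  0.   ]), 'wrist_force': array([ 0.318, -0.454,  0.82 ]), 'torque': array([0.021, 0.003, 0.006]), 'grip_width': np.float64(1.001)} 0.1547
```

View pics/top0.png

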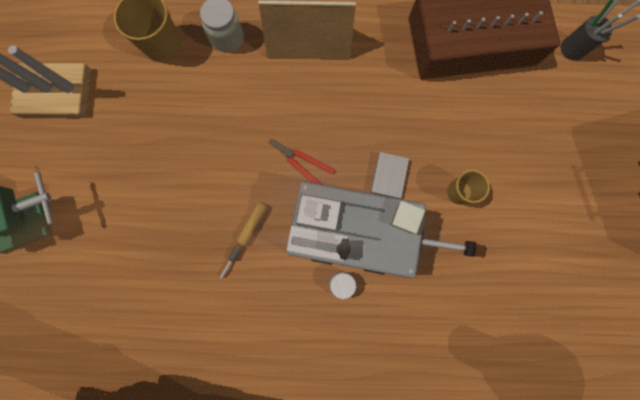

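View pics/scene0.png

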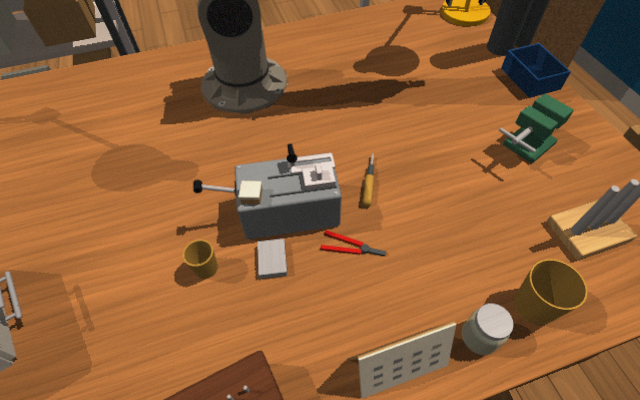

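Run:
```python
import cv2,numpy as np
a=cv2.imread('pics/top0.png')[140:310,260:500]; b=cv2.imread('pics/scene0.png')[130:290,180:400]
a=cv2.resize(a,None,fx=3.3,fy=3.3,interpolation=3);cv2.imwrite('pics/c1.png',a)
b=cv2.resize(b,None,fx=3.6,fy=3.6,interpolation=3);cv2.imwrite('pics/c2.png',b)
```

```text
(no output)
```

View pics/c1.png

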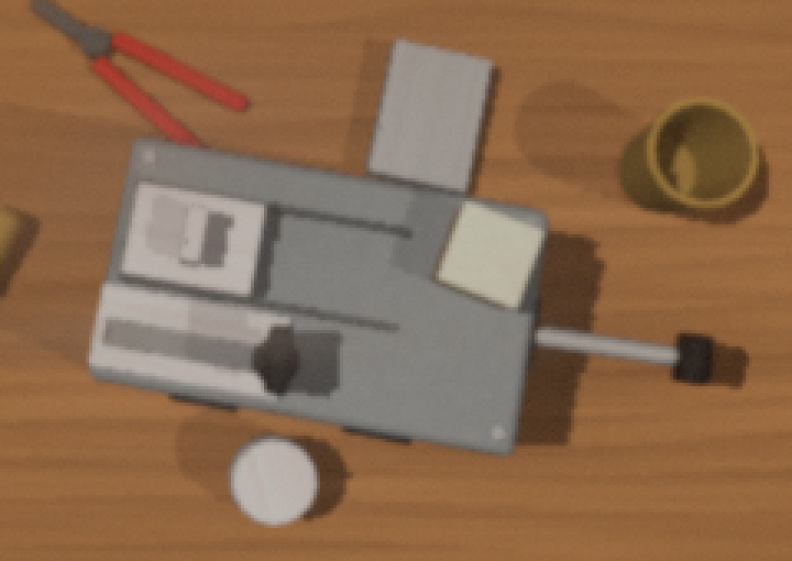

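View pics/c2.png

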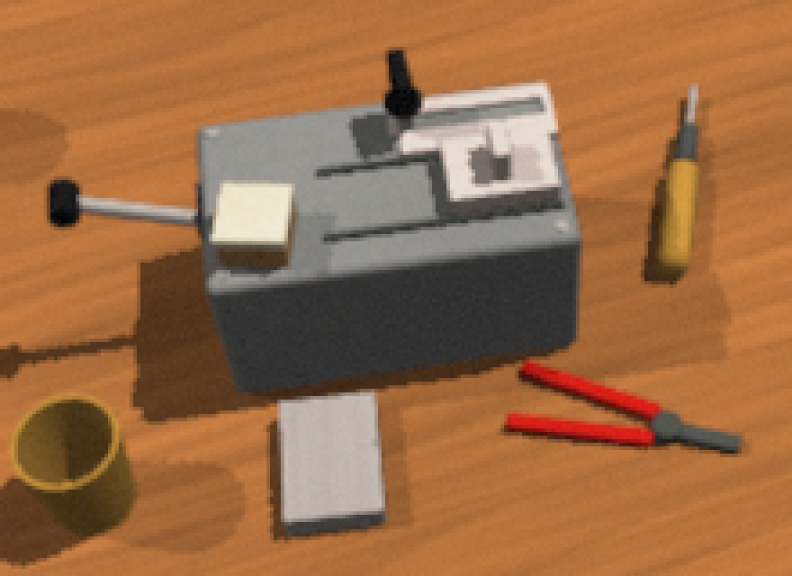

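Run:
```python
from h import *
T=cam('top');S=cam('scene')
t=lambda L:np.array(L)/3.3+[260,140]-.35
s=lambda L:np.array(L)/3.6+[180,130]-.35
print('top view, corners then screws');print(plane(T,t([(137,140),(548,212),(512,454),(90,378),(150,157),(498,433)]),.13).round(4))
print('scene');print(plane(S,s([(548,83),(580,245),(205,290),(200,130),(561,227),(211,133)]),.13).round(4))
def tri(a,b):
    o1,d1=ray(T,a);o2,d2=ray(S,b);d1=d1[0];d2=d2[0]
    k=np.linalg.lstsq(np.c_[d1,-d2],o2-o1,rcond=None)[0];p=o1+k[0]*d1;q=o2+k[1]*d2
    return (p+q)/2,np.linalg.norm(p-q)
print('roller',tri(t([(695,358)]),s([(64,203)])))
print('screws',tri(t([(150,157)]),s([(561,227)])),tri(t([(498,433)]),s([(211,133)])))
# black masks
for n,c,roi in (('T',T,(200,300,320,500)),('S',S,(130,230,180,310))):
    im=c['pixels'];m=(im.max(2)<38).astype(np.uint8);y0,y1,x0,x1=roi
    k=np.zeros_like(m);k[y0:y1,x0:x1]=m[y0:y1,x0:x1]
    nn,l,st,ce=cv2.connectedComponentsWithStats(k)
    for i in range(1,nn):
        if st[i,4]>20: print(n,st[i],ce[i].round(1))
```

```text
top view, corners then screws
[[ 0.6268  0.1037  0.13  ]
 [ 0.5895 -0.1279  0.13  ]
 [ 0.4554 -0.1053  0.13  ]
 [ 0.4932  0.1268  0.13  ]
 [ 0.6172  0.0962  0.13  ]
 [ 0.4667 -0.0978  0.13  ]]
scene
[[ 0.5005  0.13    0.13  ]
 [ 0.636   0.1027  0.13  ]
 [ 0.5904 -0.1286  0.13  ]
 [ 0.4616 -0.1042  0.13  ]
 [ 0.6187  0.0962  0.13  ]
 [ 0.4667 -0.0978  0.13  ]]
roller (array([ 0.50899846, -0.19924942,  0.14991194]), np.float64(0.0025963578255339226))
screws (array([0.61749125, 0.09645454, 0.12837047]), np.float64(0.00043326266749865516)) (array([ 0.46668659, -0.09777501,  0.13004511]), np.float64(5.2261566189859414e-05))
S [287 144   9  19 102] [290.8 154.6]
S [194 181   8  11  76] [197.1 186.1]
```

```bash
cat >> h.py <<'E'
C=np.array([.5422,-.0007]);YAW=np.radians(-9.2)
RB=np.array([[np.cos(YAW),-np.sin(YAW)],[np.sin(YAW),np.cos(YAW)]])
loc=lambda p:(np.atleast_2d(p)[:,:2]-C)@RB
wor=lambda l:np.atleast_2d(l)@RB.T+C
def st():
    s=manip.read_state();q=s['tcp_rot'];a=np.degrees(np.arctan2(2*q[0]*q[1]+2*q[2]*q[3],1-2*(q[1]**2+q[2]**2)))
    print('t',round(s['t'],2),'grasp',(np.array(s['ee_pos'])-[0,0,manip.grip_depth]).round(4),'loc',loc(s['ee_pos'])[0].round(4),'jaw',round(a,1),'F',np.round(s['wrist_force'],1),'Tz',np.round(s['torque'],2),'w',round(85.4*s['grip_width'],1),'q',np.round(s['joint_positions'],2));return s
E
python3 - <<'E'
from h import *
T=cam('top');S=cam('scene')
t=lambda L:np.array(L)/3.3+[260,140]-.35
s=lambda L:np.array(L)/3.6+[180,130]-.35
L=lambda p:loc(p).round(4).tolist()
# shutter hood corners z=.15 (top view), tab top
print('hood T',L(plane(T,t([(137,180),(268,203),(253,297),(120,275)]),.15)))
print('tab T z.176',L(plane(T,t([(190,205),(207,207),(198,263),(181,262)]),.176)))
print('knob T',L(plane(T,t([(275,358),(281,322),(275,393)]),.185)))
print('knob S top',L(plane(S,s([(397,52),(403,100)]),.188)))
print('tab S',L(plane(S,s([(486,126),(508,126),(510,152),(488,154)]),.176)))
# dark mask of knob in top
im=T['pixels'][225:270,325:375].max(2); m=(im<60).astype(np.uint8)
n,l,stt,ce=cv2.connectedComponentsWithStats(m)
for i in range(1,n):
    if stt[i,4]>15:
        p=np.argwhere(l==i)[:,::-1].astype(np.float32);r=cv2.minAreaRect(p);print(stt[i],ce[i]+[325,225],r, L(plane(T,[ce[i]+[325,225]],.183)))
im=S['pixels'][130:175,270:310].max(2); m=(im<38).astype(np.uint8)
for r in im[10:36,12:34]: print(*r)
E
```

```text
hood T [[0.0415, 0.1112], [0.0416, 0.0386], [-0.0104, 0.038], [-0.0113, 0.1109]]
tab T z.176 [[0.0296, 0.0798], [0.0301, 0.0708], [0.0003, 0.0703], [-0.0008, 0.0791]]
knob T [[-0.0415, 0.023], [-0.0229, 0.0231], [-0.059, 0.0201]]
knob S top [[-0.0549, 0.0216], [-0.0135, 0.0201]]
tab S [[0.007, 0.0693], [0.0095, 0.083], [0.0305, 0.0806], [0.0296, 0.0669]]
[14 24 11 10 74] [343.97297297 253.14864865] ((19.0, 28.5), (9.0, 10.0), 90.0) [[-0.0495, 0.0199]]
181 183 183 181 183 180 184 183 185 186 187 187 192 188 188 187 184 180 182 177 176 177
182 179 182 185 186 184 188 190 189 189 190 187 186 186 186 180 176 175 177 176 175 178
184 184 188 191 190 192 192 187 187 187 180 182 175 176 175 176 176 178 181 184 185 190
191 190 192 189 187 174 152 143 137 141 158 174 175 175 182 183 187 188 192 191 191 195
189 187 184 181 171 133 74 60 29 58 135 175 183 188 190 190 191 193 196 192 194 196
180 177 175 177 157 104 28 28 31 38 135 188 194 192 193 196 192 196 196 196 198 196
173 170 177 177 165 107 27 28 27 28 110 172 195 194 193 198 198 195 195 193 188 189
182 181 188 187 183 135 25 35 34 22 73 1
[... 762 characters left out ...]
 189 191 197
181 183 185 186 142 15 13 17 15 8 11 13 20 19 51 143 203 211 214 213 219 225
169 169 162 162 126 21 13 16 16 4 9 13 3 17 38 164 231 229 230 229 229 228
153 150 146 146 112 19 20 8 12 14 9 6 18 18 50 170 227 221 222 221 221 219
149 151 150 150 127 69 9 9 7 17 18 12 14 36 110 182 197 180 175 167 161 148
119 118 123 120 111 80 39 14 15 11 6 13 28 46 115 146 126 121 118 111 104 102
76 76 75 75 74 87 93 69 45 20 21 27 72 104 116 110 108 111 113 128 128 128
75 72 75 72 75 91 114 102 79 55 55 55 92 130 139 134 127 126 127 128 128 130
74 76 73 72 71 91 107 108 84 70 68 66 92 120 128 129 127 127 129 128 135 141
74 77 72 75 77 86 105 111 94 73 61 69 101 130 147 149 156 164 165 176 176 185
```

send_rows([
  [60, 32, -62, 0, 1.5],
  [60, 32, -62, 0, 1.5],
  [60, 32, -62, 0, 1.5],
  [60, 32, -62, 0, 1.5],
  [60, 32, -62, 0, 1.5],
  [60, 32, -62, 0, 1.5],
  [60, 32, -62, 0, 1.5],
  [60, 32, -62, 0, 1.5],
  [60, 32, -62, 0, 0],
  [60, 0, 0, 0, 0],
], squeeze=25)

```text
t: 1.6
ee_pos: [0.4403, 0.1424, 0.4052]
tcp_rot: [0.727, 0.686, 0.002, -0.0]
wrist_force: [0.0, 0.3, 0.9]
grip_width: 0.702
```

```bash
python3 -c "
from h import *
st();W=cam('wrist','w1.png')
for X in [(-.041,.021,.191),(-.023,.021,.191),(-.059,.021,.191),(.015,.075,.176)]:
  print(X,proj(W,[*wor(X[:2])[0],X[2]]))
"
```

```text
t 1.6 grasp [0.4403 0.1424 0.2505] loc [-0.1235  0.125 ] jaw 86.7 F [0.  0.3 0.9] Tz [ 0.03  0.01 -0.02] w 60.0 q [-0.81  0.06  0.38  2.08 -0.03  1.    1.1 ]
(-0.041, 0.021, 0.191) [[162.57010593 328.97383435]]
(-0.023, 0.021, 0.191) [[164.65989718 350.01372576]]
(-0.059, 0.021, 0.191) [[160.46840922 306.59850433]]
(0.015, 0.075, 0.176) [[246.80159675 381.60717394]]
```

View pics/w1.png

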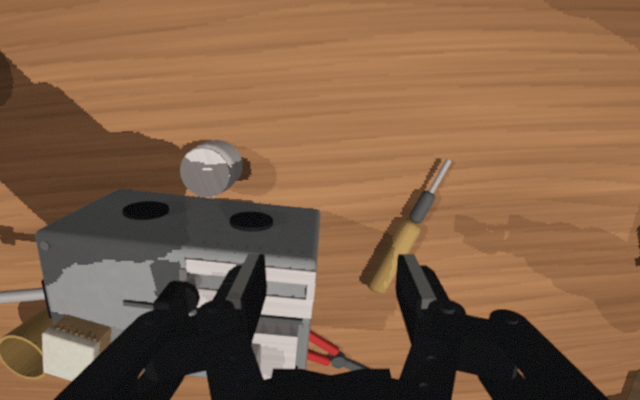

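send_rows([
  [60, 7, -12, 0, -10.6],
  [60, 7, -12, 0, -10.6],
  [60, 7, -12, 0, -10.6],
  [60, 7, -12, 0, -10.6],
  [60, 7, -12, 0, -10.6],
  [60, 7, -12, 0, -10.6],
  [60, 7, -12, 0, -10.6],
  [60, 7, -12, 0, -10.6],
  [60, 7, -12, 0, -10.6],
  [60, 0, 0, 0, -10.6],
])

```text
t: 2.9
ee_pos: [0.5017, 0.0464, 0.405]
tcp_rot: [0.984, -0.179, 0.003, 0.0]
wrist_force: [0.1, -0.0, 0.0]
grip_width: 0.702
```

send_rows([
  [60, 0, 0, 0, -10.6],
  [60, 0, 0, 0, -10.6],
  [60, 0, 0, 0, -10.6],
  [60, 0, 0, 0, -10.6],
  [60, 0, 0, 0, -10.6],
  [60, 0, 0, 0, -10.6],
  [60, 0, 0, 0, -10.6],
  [60, 0, 0, 0, 0],
  [60, 0, 0, 0, 0],
  [60, 0, 0, 0, 0],
])

```text
t: 4.15
ee_pos: [0.5002, 0.0596, 0.4042]
tcp_rot: [-0.675, 0.738, -0.001, -0.001]
wrist_force: [0.0, -0.0, -0.1]
grip_width: 0.699
```

```bash
python3 -c "
from h import *
st();W=cam('wrist','w2.png');T=cam('top')
for X in [(-.041,.021,.191),(-.023,.021,.191),(-.059,.021,.191),(.015,.075,.176)]:
  print(X,proj(W,[*wor(X[:2])[0],X[2]]))
"
```

```text
t 4.15 grasp [0.5002 0.0596 0.2495] loc [-0.0511  0.0528] jaw -95.1 F [ 0.  -0.  -0.1] Tz [ 0.03  0.04 -0.04] w 59.7 q [-0.96  0.18  0.81  2.02 -0.15  1.01 -1.74]
(-0.041, 0.021, 0.191) [[385.68366627 219.66953607]]
(-0.023, 0.021, 0.191) [[389.61594868 189.77825536]]
(-0.059, 0.021, 0.191) [[381.91956647 247.85300888]]
(0.015, 0.075, 0.176) [[298.48158995 111.32542469]]
```

View pics/w2.png

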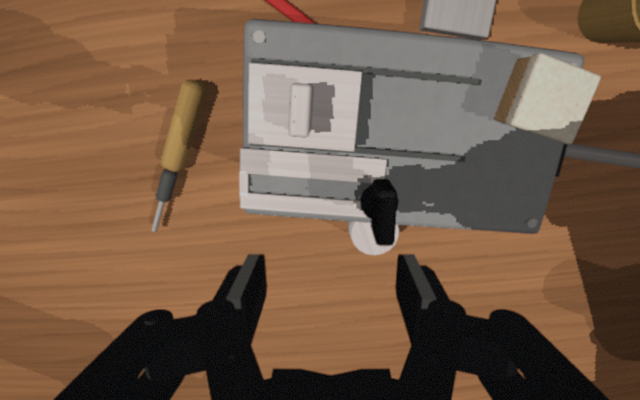

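```bash
python3 -c "
from h import *
W=cam('wrist');im=W['pixels'].max(2)
for r in range(178,248,4):
  c=np.where(im[r,355:410]<45)[0]+355
  if len(c): print(r,c.min(),c.max(), loc(plane(W,[[c.min(),r],[c.max(),r]],.191)).round(4).tolist())
"
```

```text
182 373 390 [[-0.0192, 0.0305], [-0.0185, 0.0211]]
186 368 392 [[-0.0216, 0.033], [-0.0207, 0.0197]]
190 363 394 [[-0.0242, 0.0356], [-0.0229, 0.0182]]
194 361 396 [[-0.0266, 0.0365], [-0.0252, 0.0168]]
198 360 396 [[-0.029, 0.0368], [-0.0275, 0.0165]]
202 361 397 [[-0.0313, 0.036], [-0.0299, 0.0156]]
206 361 396 [[-0.0337, 0.0358], [-0.0323, 0.0159]]
210 363 395 [[-0.036, 0.0344], [-0.0347, 0.0161]]
214 366 394 [[-0.0383, 0.0325], [-0.0372, 0.0164]]
218 371 394 [[-0.0405, 0.0293], [-0.0396, 0.0161]]
222 372 394 [[-0.043, 0.0285], [-0.0421, 0.0158]]
226 372 393 [[-0.0454, 0.0282], [-0.0446, 0.016]]
230 373 393 [[-0.0479, 0.0273], [-0.0471, 0.0157]]
234 374 393 [[-0.0504, 0.0265], [-0.0496, 0.0154]]
238 375 392 [[-0.0529, 0.0256], [-0.0522, 0.0156]]
242 377 391 [[-0.0554, 0.0241], [-0.0548, 0.0159]]
```

send_rows([
  [60, 4, -17, 0, -3],
  [60, 4, -16, 0, 0],
  [60, 0, 0, 0, 0],
  [60, 0, 0, -15, 0],
  [60, 0, 0, -15, 0],
  [60, 0, 0, -15, 0],
  [60, 0, 0, -15, 0],
  [60, 0, 0, -12, 0],
  [60, 0, 0, 0, 0],
  [60, 0, 0, 0, 0],
])

```text
t: 5.55
ee_pos: [0.5081, 0.0242, 0.3259]
tcp_rot: [-0.652, 0.758, -0.0, -0.002]
wrist_force: [-0.1, 0.2, 1.0]
grip_width: 0.706
```

```bash
python3 -c "
from h import *
st()
"
```

```text
t 5.55 grasp [0.5081 0.0242 0.1712] loc [-0.0377  0.0191] jaw -98.5 F [-0.1  0.2  1. ] Tz [-0.06  0.02 -0.02] w 60.3 q [-0.82  0.32  0.78  2.08 -0.29  0.85 -1.59]
```

send_rows([
  [60, 0, 2.5, 4, 0],
  [60, 0, 0, 0, 0],
  [30, 0, 0, 0, 0],
  [0, 0, 0, 0, 0],
  [0, 0, 0, 0, 0],
  [0, 0, 0, 0, 0],
  [0, 0, 0, 0, 0],
  [0, 0, 0, 0, 0],
  [0, 0, 0, 0, 0],
  [0, 0, 0, 0, 0],
], squeeze=30)

```text
t: 6.8
ee_pos: [0.5084, 0.0261, 0.3318]
tcp_rot: [-0.652, 0.758, -0.001, -0.001]
wrist_force: [-1.4, -1.8, 2.3]
grip_width: 0.259
```

```bash
python3 -c "
from h import *
st()
"
```

```text
t 6.8 grasp [0.5084 0.0261 0.1771] loc [-0.0376  0.021 ] jaw -98.6 F [-1.4 -1.8  2.3] Tz [-0.19  0.17 -0.03] w 22.1 q [-0.83  0.31  0.79  2.08 -0.29  0.86 -1.6 ]
```

send_rows([
  [0, 0, 0, 0, 0],
  [0, 0, 0, 0, 0],
  [0, 0, 0, 0, 0],
  [0, 0, 0, 0, 0],
  [0, 0, 0, 0, 0],
  [0, 0, 0, 0, 0],
  [0, 0, 0, 0, 0],
  [0, 0, 0, 0, 0],
  [0, 0, 0, 0, 0],
  [0, 0, 0, 0, 0],
])

```text
t: 8.05
ee_pos: [0.5084, 0.0261, 0.3318]
tcp_rot: [-0.652, 0.758, -0.001, -0.001]
wrist_force: [-0.5, -0.6, 2.4]
grip_width: 0.262
```

```bash
python3 -c "
from h import *
st()
"
```

```text
t 8.05 grasp [0.5084 0.0261 0.1771] loc [-0.0377  0.021 ] jaw -98.6 F [-0.5 -0.6  2.4] Tz [-0.17  0.19 -0.03] w 22.4 q [-0.83  0.31  0.79  2.08 -0.29  0.86 -1.6 ]
```

send_rows([
  [40, 0, 0, 0, 0],
  [40, 0, 0, 0, 0],
  [40, 0, 0, 5, 0],
  [40, 0, 0, 4, 0],
  [0, 0, 0, 0, 0],
  [0, 0, 0, 0, 0],
  [0, 0, 0, 0, 0],
  [0, 0, 0, 0, 0],
  [0, 0, 0, 0, 0],
  [0, 0, 0, 0, 0],
])

```text
t: 9.3
ee_pos: [0.5084, 0.0261, 0.3416]
tcp_rot: [-0.652, 0.758, -0.001, -0.001]
wrist_force: [-0.6, 0.6, 2.4]
grip_width: 0.132
```

```bash
python3 -c "
from h import *
st()
"
```

```text
t 9.3 grasp [0.5084 0.0261 0.1869] loc [-0.0376  0.021 ] jaw -98.6 F [-0.6  0.6  2.4] Tz [0.   0.22 0.01] w 11.3 q [-0.85  0.29  0.8   2.07 -0.27  0.88 -1.62]
```

send_rows([
  [0, 0, 0, 0, 8],
  [0, 0, 0, 0, 9.5],
  [0, 0, 0, 0, 9.5],
  [0, 0, 0, 0, 9.5],
  [0, 0, 0, 0, 9.5],
  [0, 0, 0, 0, 9.5],
  [0, 0, 0, 0, 9.5],
  [0, 0, 0, 0, 9],
  [0, 0, 0, 0, 0],
  [0, 0, 0, 0, 0],
])

```text
t: 10.55
ee_pos: [0.5067, 0.0298, 0.3416]
tcp_rot: [0.982, -0.191, -0.003, 0.0]
wrist_force: [-1.3, 0.2, 2.3]
grip_width: 0.136
```

```bash
python3 -c "
from h import *
st()
"
```

```text
t 10.55 grasp [0.5067 0.0298 0.1869] loc [-0.0399  0.0245] jaw -22.0 F [-1.3  0.2  2.3] Tz [-0.01  0.08 -0.02] w 11.6 q [-0.62  0.25  0.51  2.06 -0.16  0.88 -0.41]
```

send_rows([
  [40, 0, 0, 0, 0],
  [40, 0, 0, 0, 0],
  [55, 0, 0, 20, 0],
  [55, 0, 0, 20, 0],
  [55, 16, 10, 0, 4],
  [55, 16, 10, 0, 4],
  [55, 16, 10, 0, 4],
  [55, 14, 10, 0, 1],
  [55, 0, 0, 0, 0],
  [55, 0, 0, 0, 0],
])

```text
t: 11.8
ee_pos: [0.5703, 0.0709, 0.3821]
tcp_rot: [0.997, -0.079, -0.003, 0.001]
wrist_force: [0.2, -0.6, -0.1]
grip_width: 0.642
```

```bash
python3 -c "
from h import *
st()
W=cam('wrist','w3.png')
X=[(-.0385,.0217,.191),(.015,.069,.176),(.015,.081,.176),(0,.075,.176),(.03,.075,.176)]
for x in X: print(x,proj(W,[*wor(x[:2])[0],x[2]]).round(0))
"
```

```text
t 11.8 grasp [0.5703 0.0709 0.2274] loc [0.0163 0.0752] jaw -9.1 F [ 0.2 -0.6 -0.1] Tz [-0.05 -0.06  0.02] w 54.8 q [-0.62  0.31  0.47  1.88 -0.16  1.   -0.24]
(-0.0385, 0.0217, 0.191) [[238. 331.]]
(0.015, 0.069, 0.176) [[331. 246.]]
(0.015, 0.081, 0.176) [[331. 227.]]
(0, 0.075, 0.176) [[304. 236.]]
(0.03, 0.075, 0.176) [[357. 237.]]
```

View pics/w3.png

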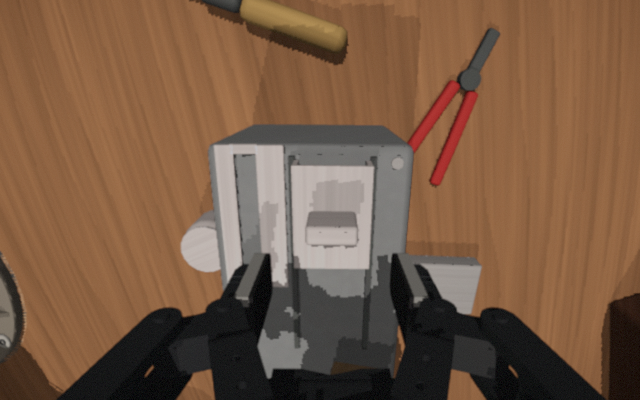

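send_rows([
  [55, -1, 0, -14, 0],
  [55, 0, 0, -14, 0],
  [55, 0, 0, -13, 0],
  [55, 0, 0, -11, 0],
  [0, 0, 0, 0, 0],
  [0, 0, 0, 0, 0],
  [0, 0, 0, 0, 0],
  [0, 0, 0, 0, 0],
  [0, 0, 0, 0, 0],
  [0, 0, 0, 0, 0],
])

```text
t: 13.1
ee_pos: [0.5696, 0.0699, 0.3266]
tcp_rot: [0.997, -0.08, -0.001, 0.001]
wrist_force: [2.6, -1.3, -5.3]
grip_width: 0.341
```

```bash
python3 -c "
from h import *
st()
"
```

```text
t 13.1 grasp [0.5696 0.0699 0.1719] loc [0.0158 0.0741] jaw -9.2 F [ 2.6 -1.3 -5.3] Tz [-0.02 -0.29 -0.03] w 29.1 q [-0.59  0.37  0.45  1.93 -0.2   0.89 -0.21]
```

send_rows([
  [0, -1.5, -9.2, 0, 0],
  [0, -1.5, -9.2, 0, 0],
  [0, -1.5, -9.2, 0, 0],
  [0, -1.5, -9.2, 0, 0],
  [0, -1.5, -9.2, 0, 0],
  [0, -1.5, -9.2, 0, 0],
  [0, -1.5, -9.2, 0, 0],
  [0, -0.8, -5, 0, 0],
  [0, 0, 0, 0, 0],
  [0, 0, 0, 0, 0],
])

```text
t: 14.35
ee_pos: [0.5572, -0.0043, 0.3266]
tcp_rot: [0.997, -0.08, -0.001, 0.001]
wrist_force: [2.2, 1.0, -5.8]
grip_width: 0.342
```

```bash
python3 -c "
from h import *
st()
"
```

```text
t 14.35 grasp [ 0.5572 -0.0043  0.1719] loc [ 0.0153 -0.0012] jaw -9.2 F [ 2.2  1.  -5.8] Tz [ 0.34 -0.1   0.04] w 29.2 q [-0.49  0.35  0.47  1.97 -0.2   0.87 -0.08]
```

send_rows([
  [50, 0, 0, 0, 0],
  [50, 0, 0, 0, 0],
  [50, 0, 0, 22, 0],
  [50, 0, 0, 22, 0],
  [0, 4, 25, 0, 0],
  [0, 4, 25, 0, 0],
  [0, 4, 24, 0, 0],
  [0, 0, 0, 0, 0],
  [0, 0, 0, 0, 0],
  [0, 0, 0, 0, 0],
])

```text
t: 15.6
ee_pos: [0.5696, 0.0689, 0.3742]
tcp_rot: [0.997, -0.082, 0.0, 0.001]
wrist_force: [0.4, -0.7, 0.3]
grip_width: -0.002
```

```bash
python3 -c "
from h import *
st()
W=cam('wrist','w4.png')
X=[(.015,.075,.144),(.015,.075-.011,.144),(.015,.0,.176)]
for x in X: print(x,proj(W,[*wor(x[:2])[0],x[2]]).round(0))
"
```

```text
t 15.6 grasp [0.5696 0.0689 0.2195] loc [0.0159 0.0731] jaw -9.4 F [ 0.4 -0.7  0.3] Tz [ 0.01 -0.03 -0.01] w -0.2 q [-0.61  0.31  0.46  1.89 -0.16  0.98 -0.24]
(0.015, 0.075, 0.144) [[329. 218.]]
(0.015, 0.064, 0.144) [[329. 234.]]
(0.015, 0.0, 0.176) [[330. 350.]]
```

View pics/w4.png

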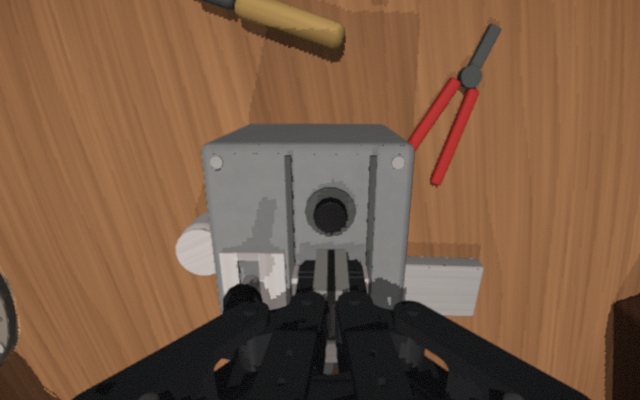

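send_rows([
  [0, 0, 1.5, -12, 0],
  [0, 0, 0, -12, 0],
  [0, 0, 0, -12, 0],
  [0, 0, 0, -9, 0],
  [0, 0, 0, -3, 0],
  [0, 0, 0, 0, 0],
  [0, 0, 0, -1, 0],
  [0, 0, 0, -1, 0],
  [0, 0, 0, -1, 0],
  [0, 0, 0, 0, 0],
])

```text
t: 16.9
ee_pos: [0.5695, 0.0693, 0.3195]
tcp_rot: [0.997, -0.083, 0.0, 0.001]
wrist_force: [0.8, -0.9, 0.4]
grip_width: -0.001
```

```bash
python3 -c "
from h import *
st()
"
```

```text
t 16.9 grasp [0.5695 0.0693 0.1648] loc [0.0158 0.0735] jaw -9.5 F [ 0.8 -0.9  0.4] Tz [-0.03 -0.06 -0.01] w -0.1 q [-0.58  0.38  0.44  1.94 -0.21  0.87 -0.21]
```

send_rows([
  [0, 0, 0, -1, 0],
  [0, 0, 0, -1, 0],
  [0, 0, 0, -1, 0],
  [0, 0, 0, -1, 0],
  [0, 0, 0, -1, 0],
  [0, 0, 0, 0, 0],
  [0, 0, 0, 0, 0],
  [0, 0, 0, 0, 0],
  [0, 0, 0, 0, 0],
  [0, 0, 0, 0, 0],
])

```text
t: 18.15
ee_pos: [0.5696, 0.0694, 0.3146]
tcp_rot: [0.997, -0.083, 0.0, 0.001]
wrist_force: [-2.1, -0.2, 3.0]
grip_width: -0.0
```

```bash
cat >> h.py <<'E'
def lever():
    T=cam('top');S=cam('scene');u=np.array([[.0,-.2008,.152]]);d=np.array([[0,-.192,.053]])
    for n,c in(('top',T),('scene',S)):
        for m,x in(('up',u),('down',d)):
            p=proj(c,[*wor(x[0,:2])[0],x[0,2]])[0];i=p.round().astype(int);print(n,m,i,'dark px',int((c['pixels'][i[1]-4:i[1]+5,i[0]-4:i[0]+5].max(2)<50).sum()))
E
python3 -c "
from h import *
st();lever()
"
```

```text
t 18.15 grasp [0.5696 0.0694 0.1599] loc [0.0158 0.0736] jaw -9.5 F [-2.1 -0.2  3. ] Tz [0.04 0.2  0.02] w -0.0 q [-0.58  0.39  0.44  1.94 -0.21  0.86 -0.2 ]
top up [470 247] dark px 0
top down [447 247] dark px 51
scene up [197 186] dark px 0
scene down [211 210] dark px 56
```

send_rows([
  [0, 0, 0, 20, 0],
  [0, 0, 0, 30, 0],
  [0, 0, 0, 30, 0],
  [0, -8, -45, 0, 0],
  [0, -8, -45, 0, 0],
  [0, -8, -45, 0, 0],
  [50, -9, -45, 0, 0],
  [50, -9, -45, 0, 0],
  [50, -9, -34, 0, 0],
  [50, 0, 0, 0, 0],
])

```text
t: 19.5
ee_pos: [0.5154, -0.1969, 0.3962]
tcp_rot: [0.997, -0.082, 0.001, 0.002]
wrist_force: [0.7, 0.6, 0.5]
grip_width: 0.585
```

Run:
```python
from h import *
st();T=cam('top','t2.png');S=cam('scene','s2.png');W=cam('wrist')
cv2.imwrite('pics/m.png',np.vstack([cv2.resize(T['pixels'][150:300,270:510,::-1],(640,400)),cv2.resize(W['pixels'][:,:,::-1],(320,200)).repeat(2,1) if 0 else cv2.resize(W['pixels'][:,:,::-1],(640,200))]))
def black(c,y0,y1,x0,x1):
    m=(c['pixels'][y0:y1,x0:x1].max(2)<50).astype(np.uint8);n,l,s,ce=cv2.connectedComponentsWithStats(m)
    return [(s[i].tolist(),(ce[i]+[x0,y0]).round(1).tolist()) for i in range(1,n) if s[i,4]>25]
print(black(S,190,230,195,230));print(black(T,225,265,432,465))
```

```text
t 19.5 grasp [ 0.5154 -0.1969  0.2415] loc [ 0.0049 -0.198 ] jaw -9.4 F [0.7 0.6 0.5] Tz [ 0.03 -0.09 -0.03] w 49.9 q [-0.25  0.26  0.59  1.92 -0.17  1.01  0.25]
[([13, 15, 7, 11, 52], [210.8, 210.3])]
[]
```

View pics/m.png

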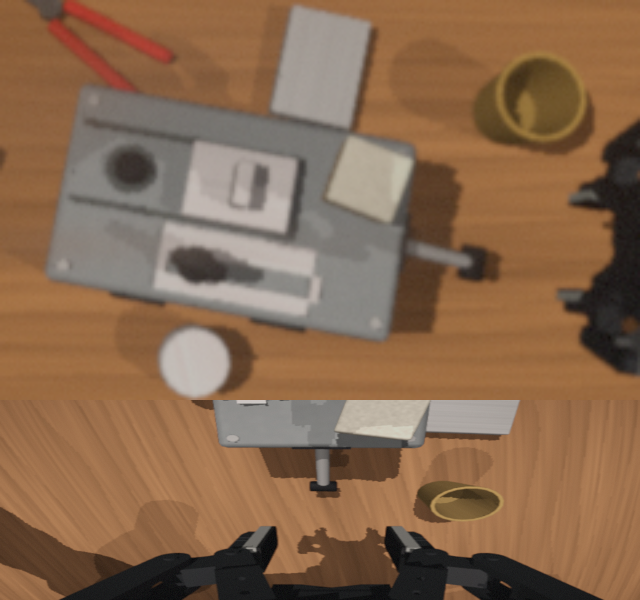

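Run:
```python
from h import *
W=cam('wrist');im=W['pixels'].max(2)
p=proj(W,[*wor([0,-.192])[0],.053])[0];print('pred',p)
x,y=p.astype(int);y0,x0=y-30,x-40
m=(im[y0:y+30,x0:x+40]<60).astype(np.uint8);n,l,s,ce=cv2.connectedComponentsWithStats(m)
for i in range(1,n):
    if s[i,4]>20:
        c=ce[i]+[x0,y0];b=s[i];print(b,c,loc(plane(W,[c,[b[0]+x0,c[1]],[b[0]+b[2]+x0,c[1]]],.058)).round(4).tolist())
B=cam('top');print('beaker rim',loc(plane(B,[[270+540*240/640,150+98*150/400]],.08)))
```

```text
pred [324.30731634 173.40253804]
[ 26  20  27  21 422] [323.09478673 174.67772512] [[-0.001, -0.192], [-0.0132, -0.192], [0.0119, -0.192]]
beaker rim [[ 0.12632287 -0.21840436]]
```

send_rows([
  [50, -2, 3.5, 0, 0.2],
  [50, -2, 3, 0, 0],
  [50, 0, 0, -20, 0],
  [50, 0, 0, -30, 0],
  [50, 0, 0, -30, 0],
  [50, 0, 0, -20, 0],
  [50, 0, 0, 0, 0],
  [50, 0, 0, 0, 0],
  [50, 0, 0, 0, 0],
  [50, 0, 0, 0, 0],
])

```text
t: 21.0
ee_pos: [0.514, -0.1816, 0.2961]
tcp_rot: [0.997, -0.074, 0.003, 0.001]
wrist_force: [0.1, 0.4, -0.1]
grip_width: 0.583
```

```bash
python3 -c "
from h import *
st()
"
```

```text
t 21.0 grasp [ 0.514  -0.1816  0.1414] loc [ 0.0011 -0.1831] jaw -8.4 F [ 0.1  0.4 -0.1] Tz [0.04 0.02 0.02] w 49.7 q [-0.21  0.38  0.53  2.02 -0.27  0.8   0.33]
```

send_rows([
  [50, -3, -8.5, 0, -0.8],
  [50, 0, -1, -15, 0],
  [50, 0, -1, -15, 0],
  [50, 0, -1, -15, 0],
  [50, 0, 0, -8, 0],
  [50, 0, 0, 0, 0],
  [50, 0, 0, 0, 0],
  [50, 0, 0, 0, 0],
  [50, 0, 0, 0, 0],
  [50, 0, 0, 0, 0],
])

```text
t: 22.25
ee_pos: [0.5108, -0.194, 0.2398]
tcp_rot: [0.997, -0.081, 0.003, 0.001]
wrist_force: [0.2, 0.2, 0.1]
grip_width: 0.58
```

```bash
python3 -c "
from h import *
st()
"
```

```text
t 22.25 grasp [ 0.5108 -0.194   0.0851] loc [-1.000e-04 -1.958e-01] jaw -9.3 F [0.2 0.2 0.1] Tz [-0.01 -0.02 -0.  ] w 49.5 q [-0.14  0.47  0.49  2.05 -0.34  0.69  0.4 ]
```

send_rows([
  [50, 0, 2.5, -13, 0],
  [50, 0, 1, -13, 0],
  [50, 0, 0, 0, 0],
  [30, 0, 0, 0, 0],
  [0, 0, 0, 0, 0],
  [0, 0, 0, 0, 0],
  [0, 0, 0, 0, 0],
  [0, 0, 0, 0, 0],
  [0, 0, 0, 0, 0],
  [0, 0, 0, 0, 0],
], squeeze=30)

```text
t: 23.5
ee_pos: [0.5098, -0.1901, 0.2116]
tcp_rot: [0.997, -0.082, 0.002, 0.0]
wrist_force: [-0.3, 0.6, -2.5]
grip_width: 0.296
```

```bash
python3 -c "
from h import *
st()
"
```

```text
t 23.5 grasp [ 0.5098 -0.1901  0.0569] loc [-0.0017 -0.1922] jaw -9.4 F [-0.3  0.6 -2.5] Tz [ 0.01  0.25 -0.22] w 25.2 q [-0.12  0.51  0.45  2.07 -0.37  0.63  0.42]
```

send_rows([
  [0, -1, -6.6, 11, 0],
  [0, -0.8, -5.1, 11.8, 0],
  [0, -0.5, -3.2, 10.9, 0],
  [0, -0.3, -2.1, 11.1, 0],
  [0, -0.1, -0.7, 10.5, 0],
  [0, 0, 0.4, 10.4, 0],
  [0, 0.2, 1.1, 8.7, 0],
  [0, 0.3, 1.9, 8.5, 0],
  [0, 0, 0, 0, 0],
  [0, 0, 0, 0, 0],
])

```text
t: 24.75
ee_pos: [0.5074, -0.204, 0.3009]
tcp_rot: [0.997, -0.081, 0.002, -0.001]
wrist_force: [1.6, 3.8, -6.9]
grip_width: 0.295
```

```bash
cat >> h.py <<'E'
def lev():
    s=st();g=np.array(s['ee_pos'])-[0,0,manip.grip_depth];l=loc(g)[0];z=g[2]-.0039-.11;y=-l[1]-.11
    print('r',np.hypot(y,z),'deg',np.degrees(np.arctan2(z,y)))
E
python3 -c "
from h import *
lev()
"
```

```text
t 24.75 grasp [ 0.5074 -0.204   0.1462] loc [-0.0019 -0.2063] jaw -9.3 F [ 1.6  3.8 -6.9] Tz [ 0.47 -0.17 -0.14] w 25.2 q [-0.17  0.38  0.54  2.02 -0.27  0.81  0.36]
r 0.10152717232626908 deg 18.554275945033627
```

send_rows([
  [0, 0.2, 1.2, 3, 0],
  [0, 0.2, 1.2, 3, 0],
  [0, 0.2, 1.2, 3, 0],
  [0, 0.2, 1.2, 2.5, 0],
  [0, 0, 0, 0, 0],
  [0, 0, 0, 0, 0],
  [0, 0, 0, 0, 0],
  [0, 0, 0, 0, 0],
  [0, 0, 0, 0, 0],
  [0, 0, 0, 0, 0],
])

```text
t: 26.0
ee_pos: [0.5082, -0.1993, 0.3132]
tcp_rot: [0.997, -0.081, 0.002, -0.001]
wrist_force: [0.6, 2.1, -1.9]
grip_width: 0.292
```

```bash
python3 -c "
from h import *
lev();W=cam('wrist');S=cam('scene')
"
```

```text
t 26.0 grasp [ 0.5082 -0.1993  0.1585] loc [-0.0018 -0.2015] jaw -9.3 F [ 0.6  2.1 -1.9] Tz [ 0.4   0.08 -0.03] w 24.9 q [-0.19  0.36  0.55  2.01 -0.25  0.84  0.34]
r 0.10177581632712838 deg 25.99694451979949
```

send_rows([
  [0, 0, 0.5, 1, 0],
  [0, 0, 0.4, 1, 0],
  [0, 0, 0, 0, 0],
  [0, 0, 0, 0, 0],
  [0, 0, 0, 0, 0],
  [0, 0, 0, -1, 0],
  [0, 0, 0, -1, 0],
  [0, 0, 0, -1, 0],
  [0, 0, 0, 0, 0],
  [0, 0, 0, 0, 0],
])

```text
t: 27.35
ee_pos: [0.5081, -0.1992, 0.3131]
tcp_rot: [0.997, -0.082, 0.002, -0.001]
wrist_force: [-2.0, 2.6, 3.2]
grip_width: 0.294
```

```bash
python3 -c "
from h import *
lev()
"
```

```text
t 27.35 grasp [ 0.5081 -0.1992  0.1584] loc [-0.0019 -0.2014] jaw -9.4 F [-2.   2.6  3.2] Tz [0.7  0.42 0.  ] w 25.1 q [-0.19  0.36  0.55  2.01 -0.25  0.83  0.34]
r 0.10169670138582285 deg 25.96882150793152
```

send_rows([
  [50, 0, 0, 0, 0],
  [50, 0, 0, 0, 0],
  [50, 0, 0, 0, 0],
  [50, 0, 0, 10, 0],
  [50, 0, 0, 25, 0],
  [50, 0, 0, 35, 0],
  [50, 0, -30, 35, 0],
  [50, 0, -40, 35, 0],
  [50, 0, -40, 0, 0],
  [50, 0, 0, 0, 0],
])

```text
t: 28.6
ee_pos: [0.507, -0.3128, 0.4626]
tcp_rot: [0.997, -0.081, 0.004, 0.001]
wrist_force: [0.0, 0.0, -0.9]
grip_width: 0.588
```

Run:
```python
from h import *
st();lever();T=cam('top','t3.png');S=cam('scene','s3.png')
cv2.imwrite('pics/m3.png',np.vstack([cv2.resize(T['pixels'][150:300,200:510,::-1],(620,300)),cv2.resize(S['pixels'][130:290,120:400,::-1],(525,300)) [:, :525].copy() if 0 else cv2.resize(S['pixels'][130:290,120:400,::-1],(620,300))]))
```

```text
t 28.6 grasp [ 0.507  -0.3128  0.3079] loc [ 0.0152 -0.3137] jaw -9.3 F [ 0.   0.  -0.9] Tz [0.08 0.05 0.04] w 50.2 q [-0.08  0.28  0.65  1.75 -0.19  1.16  0.47]
top up [470 247] dark px 73
top down [447 247] dark px 0
scene up [197 186] dark px 67
scene down [211 210] dark px 0
```

View pics/m3.png

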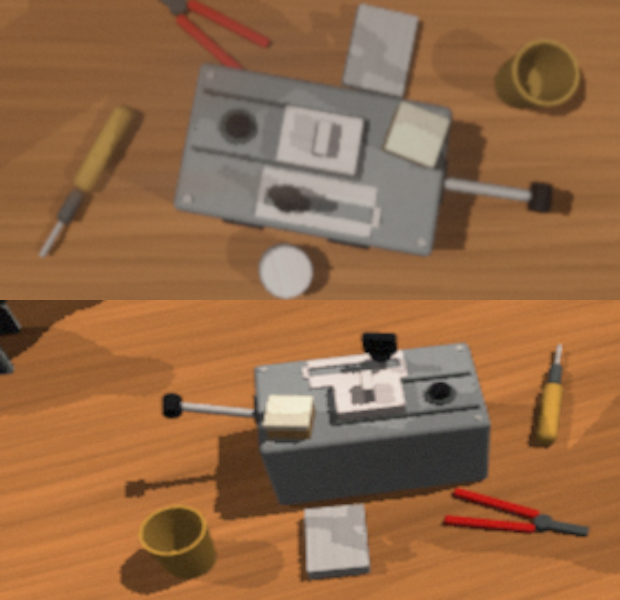

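Run:
```python
from h import *
T=cam('top');im=T['pixels']
# hood: bright pixels near expected open position; in-image mask -> y extent on z=.15
p=plane(T,[[x,y] for y in range(180,280) for x in range(280,440)],.15);l=loc(p)
v=im[180:280,280:440].min(2).reshape(-1);m=(v>150)&(abs(l[:,0]-.015)<.02)&(l[:,1]>-.06)&(l[:,1]<.12)
print('hood y range',np.percentile(l[m,1],[1,99]).round(4),'closed was .038...111')
a=cv2.imread('pics/top0.png');d=cv2.absdiff(a,im[:,:,::-1].copy()).max(2)
for n,(x0,x1,y0,y1) in dict(ring=(392,428,198,235),block=(372,412,150,198),beaker=(452,492,168,208),tin=(325,360,270,302),pliers=(266,338,136,184),hand=(215,270,200,280)).items():
    print(n,'changed px',int((d[y0:y1,x0:x1]>40).sum()))
lever();st()
```

```text
hood y range [-0.0339  0.0345] closed was .038...111
ring changed px 0
block changed px 0
beaker changed px 0
tin changed px 0
pliers changed px 0
hand changed px 0
top up [470 247] dark px 65
top down [447 247] dark px 0
scene up [197 186] dark px 67
scene down [211 210] dark px 0
t 28.95 grasp [ 0.5083 -0.3091  0.3067] loc [ 0.0158 -0.3099] jaw -9.0 F [-0.5  0.  -0.2] Tz [-0.07  0.03 -0.08] w 50.0 q [-0.08  0.28  0.65  1.76 -0.19  1.16  0.46]
```

```bash
python3 -c "
from h import *
print(manip.close_job())"
```

```text
the job is handed in; nothing more can be done
None
```

The trip test is done and handed in at about 29 s, with the lever latched up by itself, the shutter open and the knob loose.

- **Knob:** turned about 76° (roughly 1.3 rad) anticlockwise. The first grip closed on the wider hub below the bar (22 mm instead of 12 mm), so I opened, went higher and gripped the bar itself.
- **Shutter:** slid about 75 mm by the arm's motion. The last picture gives about 74 mm, so it is open.
- **Button:** pressed gently. The force was about 3 N when I saw that the lever had dropped.
- **Lever:** lifted by its roller past the catch and lowered until the catch carried it, then let go. Both fixed cameras show it up.
- **Other things:** the before and after top pictures show no change around the ring box, bench block, beaker, tin, pliers or handpiece. The gripper is well clear and the wrist force is near zero.

No final check failed. I worked out the knob's final angle from the gripper's turn. The picture shows the bar turned across the box, but I did not measure its angle there.

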